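Clip the sample case shut, corner by corner

TASK

Close up the sample case on the little anti-vibration platform: fold each of its four lid clips outward and press it down until it snaps fully home over the rim. Go in opposite-corner order (start at any corner, then the one diagonally across from it, then the last two in either order), never push on the case or its clips with more than 25 N, and leave the two sample tubes and the dish standing where they are.

Things in the scene. Friction and masses are not known exactly. Their poses are not given: they have to be found in the camera images.
- platform: Grey anti-vibration platform, plate 236 x 200 mm, its top 18 mm above the bench, fixed. Origin on the bench under its centre, z up, x along the long side, y to the left seen along x. Centred on it, on springs, stands the case: grey plastic box 176 mm (x) by 124 mm (y), a white lid let in level with its rim. On the lid are four equal steel clips, two on each long side.
- plate_middle (a point): Middle of the platform's top, axes as the platform's. HOW HIGH THE CASE RIDES IS NOT REPORTED: lid and rim stand 90 to 108 mm above the bench at the middle, and the case leans by up to 0.035 rad about x and about y, so each corner's height must be found by feel. The springs sink about 1 mm per 12 N. Nothing on the platform may be pushed with more than 25 N.
- under_far_left (a point): Point of the platform's top (x +56, y +42 mm) straight below the middle of the far left clip's hinge line. Hinge lines run along x, 3 mm above the lid. Each clip is a flat plate 34 mm wide, 4 mm thick, reaching 46 mm from its hinge line. Open, it stands up from the lid; it folds outward (+y for the left clips, -y for the right) to lie level over the rim, its top then 5 mm above the lid.
- under_near_left (a point): The same point (x -56, y +42 mm) for the near left clip. How a clip behaves: it swings freely, and stays where left, until its tooth meets the sprung bead of the rim about 0.2 rad before home; pressed down near its free end (45 mm from the hinge line) it takes 10 to 17 N to get past the bead (more, nearer the hinge), then snaps home by itself and stays. Let go earlier, it stays ajar.
- under_near_right (a point): The same point (x -56, y -42 mm) for the near right clip, diagonally across from the far left one.
- under_far_right (a point): The same point (x +56, y -42 mm) for the far right clip, diagonally across from the near left one.
- clip_far_left (a joint): Angle (rad) of the far left clip: 0 = fully home, flat over the rim (below 0.05 counts as home); about 1.57 = upright; more leans inward over the lid. Starts at 1.2 to 1.9.
- clip_near_left (a joint): The same for the near left clip.
- clip_near_right (a joint): The same for the near right clip.
- clip_far_right (a joint): The same for the far right clip.
- tube_a: Clear sample tube with a blue screw cap, 32 mm across, 85 mm tall, standing on the bench beyond the platform; origin under its centre. To be left alone.
- tube_b: The second such tube. To be left alone.
- dish: Clear flat round dish, 90 mm across, 15 mm high, lying on the bench beside the platform; origin under its centre. To be left alone.

How it is judged:
On the way, in this order (a step that is already met when the one before it is completed fails the run):
1. a first clip is snapped home (value of joint any of clip_far_left, clip_near_left, clip_near_right, clip_far_right below 0.05 rad), for 0.2 s.
2. the clip diagonally across from it is home too ((value of joint each of clip_far_left, clip_near_right below 0.05 rad or value of joint each of clip_near_left, clip_far_right below 0.05 rad)), for 0.2 s.
3. a third clip is home ((value of joint each of clip_near_left, clip_near_right, clip_far_right below 0.05 rad or value of joint each of clip_far_left, clip_near_right, clip_far_right below 0.05 rad or value of joint each of clip_far_left, clip_near_left, clip_far_right below 0.05 rad or value of joint each of clip_far_left, clip_near_left, clip_near_right below 0.05 rad)), for 0.2 s.
At the end, for the whole second after the job is handed in: All four clips are snapped home (each joint below 0.05 rad) and stay so, released, and both tubes and the dish are within 20 mm of where they stood (value of joint each of clip_far_left, clip_near_left, clip_near_right, clip_far_right below 0.05 rad and distance of each of tube_a, tube_b, dish from where it was at the start of the episode below 0.02 m); the robot touches nothing.
It fails at once if the case, its clips or its platform are pushed with more than 25 N (contact force between platform and the fingers above 25 N or contact force between platform and the arm above 25 N).
It fails at once if two clips on neighbouring corners are home before any diagonal pair is ((value of joint each of clip_far_left, clip_near_left below 0.05 rad and not (value of joint clip_near_right below 0.05 rad) and not (value of joint clip_far_right below 0.05 rad)) or (value of joint each of clip_near_left, clip_near_right below 0.05 rad and not (value of joint clip_far_right below 0.05 rad) and not (value of joint clip_far_left below 0.05 rad)) or (value of joint each of clip_near_right, clip_far_right below 0.05 rad and not (value of joint clip_far_left below 0.05 rad) and not (value of joint clip_near_left below 0.05 rad)) or (value of joint each of clip_far_right, clip_far_left below 0.05 rad and not (value of joint clip_near_left below 0.05 rad) and not (value of joint clip_near_right below 0.05 rad))).
It fails at once if a tube is tipped over (angle between any of tube_a, tube_b's own z axis and vertical above 0.6 rad).
It fails at once if a tube or the dish is shifted by more than 20 mm (distance of any of tube_a, tube_b, dish from where it was at the start of the episode above 0.02 m).
It also fails if it takes over 61 s, if anything falls off the work surface, if the arm or the gripper's body presses on something with over 40 N, if the wrist force passes 120 N, or if a joint passes its speed limit or range.

ROBOT

A 6-joint arm with a two-finger parallel gripper is mounted at the origin on the work surface. World frame = base frame: x ahead of the robot, y to its left, z up, the work surface at z = 0. Lengths are in m, angles in rad, forces in N, time in s.
With the tool pointing down it reaches from about 0.3 to 0.775 m from the base axis. Payload 14.6 kg.
Tool frame: the origin (TCP) lies midway between the tips of the shut fingers; the grasp point (between the pads) lies 19 mm behind it (grasp_offset is the distance from the TCP to the grasp point, in m); z points along the fingers, y is the line along which they close (so a half turn about z gives the same grasp; the last joint's range is limited). The gripper opens to 94 mm and grips with 3 to 60 N. Pads are 16 mm wide; open, the fingers measure 119 mm over their backs; the gripper's body (75 mm by 177 mm) begins 78 mm behind the grasp point.
Start: joints at [-1.359, 0.3, 1.521, -0, 1.321, -0.067], TCP at [0.151, -0.529, 0.205] pointing down, gripper open.
Joint ranges: [-3.03, 3.03], [-0.79, 2.21], [0.23, 2.52], [-1.04, 4.18], [0, 3.07], [-2.55, 2.55]. Speed limits (rad/s): [2.22, 2.22, 2.57, 3.14, 3.14, 3.14].

INTERFACE

Orientations are given as [roll, pitch, yaw] about the fixed x, y, z axes, in that order (R = Rz(yaw) Ry(pitch) Rx(roll)).
In Python, from station import * gives the robot as it stands. The module is installed in compiled form; this text tells all that it offers.
- The arm moves only by the tool send_rows, never from a script. Its argument "rows" is a list of rows, each an object of numbers: "dx", "dy", "dz": the shift along the tool's x, y, z in mm; "roll": the turn about the tool's z in degrees; "jaw": the closure, from -1 (fully open) to 1 (shut). In form: [{"dx": .., "dy": .., "dz": .., "roll": .., "jaw": ..}, ...]. A call has 1 to 12 rows; each row shifts and turns the commanded pose from where the row before left it, along the tool's axes as they then stand; what a row does not reach is not made up. A row lasts 1/12 s, in which the tool goes at most 41.7 mm and 7.16 degrees, less where a joint would pass 70% of its speed; a pose out of reach is approached as far as the arm can. A call is refused whole if a number of a shift passes 41.7 or a number of a turn 7.16, either way. A call with a gripper value outside its range is refused whole. The fingers move at their own pace and stop on an object; "force" is the grip in N (left out, the last holds). Time passes only in rows, so rows that do not move let the fingers close. It gives the time, the measured TCP pose, the force, the opening and the grip force at its end, in the units of the state.
- get_obs(): the state, without advancing time (a new reading comes with each control period).
- camera(name): name is "scene" or "top" or "wrist"; returns a dict with "frame" (400x640x3 uint8, red, green, blue), "z_map" (400x640 float32, m along the optical axis (not along the pixel's ray), 0 where there is no reading), "camera_matrix" (3x3 intrinsics, pixels), "rvec" (rotation vector, rad) and "tvec" (3), from world to camera coordinates, as OpenCV has them. Camera axes: x right, y down, z forward; pixel columns grow to the right and rows downward; lengths in m; the calibration is good to about 2 mm. A picture is of the moment at which its call begins.
- hand_in(): hands the job in; it is judged then, once.
The state is a dict: "time_s": time; "qpos": joint angles; "joint_vel": joint speeds; "tau": joint torques, N m; "ee_pos": TCP position; "eef_rot": TCP orientation; "force": force on the tool from outside, world axes, zero at the start; "moment": the same for the moment, N m; "grip_width": finger opening in m; "grip_force": force on a finger pad.
Only numpy, scipy, OpenCV 4.12 (cv2) and the standard library are available. Lean on these libraries where they do the work, as an engineer would, in place of code of your own. Each camera call takes 0.05 s, during which the arm holds its last target. There are 200 camera calls.

## Working session

There is one attempt and no reset: what is moved stays moved. The work goes in short steps, Python scripts to look and compute and a tool call to move; the robot and the scene stay as the last step left them, time stands still between calls to the robot, and variables do not carry over. Pictures are saved under pics/ and viewed, at most 10 in all, crops included, and the job is handed in when it is done.

Besides the shell and the picture viewer there is one more tool, called after "Call:" by a JSON object that holds its "name" and its "arguments". send_rows: Moves the arm, as the interface text tells. Its arguments: {"type":"object","properties":{"rows":{"type":"array"},"force":{"type":"number"}},"required":["rows"]}

```bash
mkdir -p pics
cat > h.py <<'E'
from station import *
import numpy as np, cv2
def cloud(c):
    R,_=cv2.Rodrigues(np.array(c["rvec"],float)); t=np.array(c["tvec"],float).reshape(3)
    K=np.array(c["camera_matrix"]); z=c["z_map"].astype(float)
    v,u=np.mgrid[0:z.shape[0],0:z.shape[1]]
    P=np.stack([(u-K[0,2])/K[0,0]*z,(v-K[1,2])/K[1,1]*z,z],-1)
    W=(P-t)@R
    W[z<=0]=np.nan
    return W
E
python3 - <<'E'
from h import *
o=get_obs();print(o)
for n in("top","scene"):
    c=camera(n);cv2.imwrite(f"pics/{n}0.png",c["frame"][...,::-1]);W=cloud(c);np.save(f"{n}0.npy",W)
    R,_=cv2.Rodrigues(np.array(c["rvec"],float));print(n,-R.T@np.array(c["tvec"]).ravel(),R[2])
    print([ (W[v,u].round(3)).tolist() for v in range(40,400,80) for u in range(60,640,130)])
E
```

```text
{'time_s': 0.0, 'qpos': array([-1.35858410e+00,  3.00480765e-01,  1.52159201e+00,  1.28475474e-05,
        1.32069994e+00, -6.65691900e-02]), 'joint_vel': array([-0.00039104,  0.00024145,  0.00044945, -0.00011271,  0.00020661,
        0.00034051]), 'tau': array([-1.36297320e-03, -5.31805944e+01, -3.52735555e+01,  7.07765669e-02,
        2.44184292e-02, -9.08290872e-05]), 'ee_pos': array([ 0.15131158, -0.52849827,  0.20487641]), 'eef_rot': array([-3.14041603e+00, -9.09146725e-05,  2.78778174e-01]), 'force': array([ 0.26178713, -0.15283226, -0.48262788]), 'moment': array([0.02762095, 0.02636997, 0.07545387]), 'grip_force': 0.0, 'grip_width': 0.09415006009651052}
top [0.51681036 0.09674649 1.09289796] [ 0.07456578 -0.01513576 -0.99710122]
[[1.349, 1.14, -0.75], [1.338, 0.584, -0.748], [1.329, 0.024, -0.75], [1.321, -0.542, -0.755], [1.308, -1.108, -0.747], [0.804, 0.713, -0.003], [0.797, 0.386, 0.001], [0.791, 0.059, -0.004], [0.783, -0.271, 0.001], [0.777, -0.603, 0.001], [0.602, 0.707, 0.002], [0.595, 0.387, 0.002], [0.58, 0.067, 0.109], [0.58, -0.262, -0.0], [0.571, -0.574, 0.026], [
[... 197 characters left out ...]
 0.0], [0.182, -0.561, 0.003]]
scene [ 1.07141738 -0.37676806  0.64555885] [-0.53322435  0.5267572  -0.66196574]
[[-0.035, -0.074, 0.231], [0.207, 0.106, 0.251], [-0.032, 0.733, 0.001], [0.279, 1.056, 0.001], [0.552, 1.525, -0.052], [-0.133, -0.116, 0.002], [0.099, 0.126, 0.001], [0.336, 0.367, 0.003], [0.569, 0.614, -0.0], [0.806, 0.864, -0.002], [0.178, -0.243, 0.0], [0.369, -0.05, 0.002], [0.572, 0.131, 0.02], [0.748, 0.341, 0.001], [0.939, 0.54, -0.0], [0.391, -0.33, 0.001], [0.55, -0.167, 0.002], [0.706, -0.003, -0.002], [0.867, 0.159, 0.001], [0.976, 1.137, -0.748], [0.542, -0.392, 0.001], [0.678, -0.252, -0.001], [0.816, -0.111, -0.001], [0.953, 0.031, -0.003], [1.114, 0.807, -0.753]]
```

View pics/top0.png

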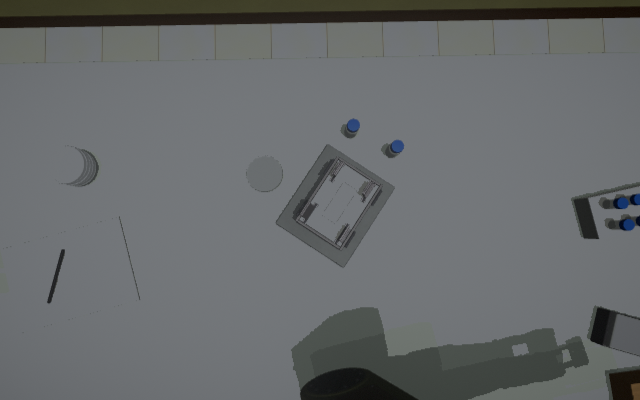

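View pics/scene0.png

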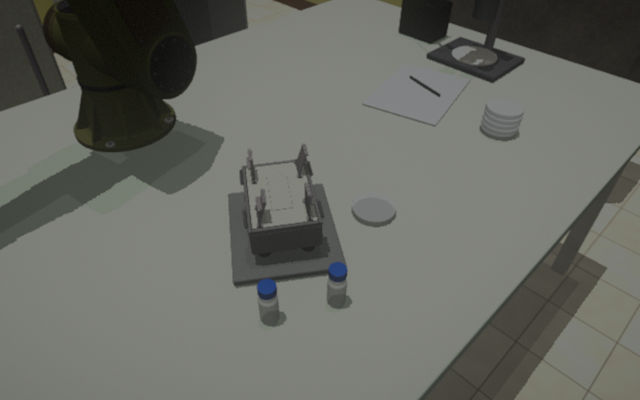

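Run:
```python
from h import *
W=np.load("top0.npy").reshape(-1,3);W=W[np.isfinite(W).all(1)]
b=W[(W[:,0]>.3)&(W[:,0]<.9)&(abs(W[:,1])<.35)&(W[:,2]>.005)&(W[:,2]<.3)]
for lo,hi in((.012,.026),(.08,.118),(.118,.2)):
    s=b[(b[:,2]>lo)&(b[:,2]<hi)]
    print(lo,len(s),s.min(0),s.max(0),cv2.minAreaRect((s[:,:2]*1000).astype(np.float32)))
```

```text
0.012 4199 [ 0.42197582 -0.11922341  0.01200182] [0.7578726  0.24544566 0.02580899] ((640.6265258789062, 63.30564880371094), (334.08819580078125, 305.54473876953125), 55.59327697753906)
0.08 4279 [ 0.4697073  -0.1306743   0.08001195] [0.77054196 0.12428203 0.11713955] ((620.171142578125, -2.4906005859375), (144.38592529296875, 290.43145751953125), 59.737823486328125)
0.118 421 [ 0.48851879 -0.05167249  0.11803898] [0.66173217 0.11234633 0.16028548] ((574.3552856445312, 29.48717498779297), (110.62543487548828, 153.35397338867188), 55.62574005126953)
```

The top view shows the platform corners at about (330,145), (394,186), (343,267) and (276,222). The dish is at (265,173) and the tubes at (353,126) and (397,147). All four clips stand up on the case. The scene view agrees: the tubes are on the far side and the dish is on the left, so platform yaw is about -0.6.

Run:
```python
from h import *
from scipy.optimize import minimize
W=np.load("top0.npy")
m=np.zeros(W.shape[:2],np.uint8);cv2.fillPoly(m,[np.array([[330,138],[402,186],[345,274],[268,223]])],1)
P=W[(m>0)&np.isfinite(W).all(2)]
s=P[(P[:,2]>.01)]
r=cv2.minAreaRect((s[:,:2]*1000).astype(np.float32));print("plat hull",r)
pl=P[(P[:,2]>.012)&(P[:,2]<.024)]
r=cv2.minAreaRect((pl[:,:2]*1000).astype(np.float32));print("plat",r,pl[:,2].mean())
c=np.array(r[0])/1000
box=cv2.boxPoints(r)
e=[box[1]-box[0],box[2]-box[1]];L=max(e,key=np.linalg.norm);L=L*np.sign(L[0]);yaw=np.arctan2(L[1],L[0])
print("c",c,"yaw",yaw)
R=np.array([[np.cos(yaw),-np.sin(yaw)],[np.sin(yaw),np.cos(yaw)]])
for n in("top","scene"):
    Q=np.load(n+"0.npy").reshape(-1,3);Q=Q[np.isfinite(Q).all(1)]
    L=np.c_[(Q[:,:2]-c)@R,Q[:,2]]*1000
    L=L[(abs(L[:,0])<125)&(abs(L[:,1])<105)]
    t=L[(L[:,2]>80)&(L[:,2]<112)&(abs(L[:,0])<85)&(abs(L[:,1])<28)]
    A=np.c_[t[:,:2],np.ones(len(t))];k=np.ones(len(t),bool)
    for _ in range(6):
        x=np.linalg.lstsq(A[k],t[k,2],rcond=None)[0];k=abs(A@x-t[:,2])<4
    print(n,"lid plane",x,k.sum(),"case ext",[np.percentile(t[:,i],[1,99]).round() for i in(0,1)])
    q=L[(L[:,2]>80)];print(" case rect",cv2.minAreaRect(q[(q[:,2]<112)][:,:2].astype(np.float32)))
    h=L[:,2]-np.c_[L[:,:2],np.ones(len(L))]@x
    for nm,sx,sy in(("FL",1,1),("NL",-1,1),("NR",-1,-1),("FR",1,-1)):
        g=(h>10)&(L[:,0]*sx>0)&(L[:,1]*sy>0)
        y=(L[g,1]*sy-42);hh=h[g]-3
        far=hh>25
        print(" ",nm,g.sum(),"x",np.percentile(L[g,0],[2,50,98]).round(1),"y rel",np.percentile(y,[2,50,98]).round(1),"hmax",np.percentile(hh,98).round(1),"ang",np.median(np.arctan2(hh[far],y[far])).round(2) if far.any() else None)
    tp=Q[(Q[:,2]>.05)&(Q[:,2]<.1)&(Q[:,0]>.64)&(Q[:,0]<.85)&(abs(Q[:,1])<.2)];print(len(tp))
```

```text
plat hull ((574.1456298828125, 27.570220947265625), (200.28103637695312, 236.3521270751953), 55.46502685546875)
plat ((574.22412109375, 27.549972534179688), (200.0447998046875, 236.38307189941406), 55.59328079223633) 0.017443124303979207
c [0.57422412 0.02754997] yaw -0.60051054
top lid plane [-2.43908825e-02  1.37834804e-02  1.07532936e+02] 1783 case ext [array([-83.,  84.]), array([-27.,  27.])]
 case rect ((1.5831298828125, -2.333282470703125), (135.013671875, 176.52394104003906), 89.84963989257812)
  FL 85 x [41.7 58.1 75.2] y rel [-4.7  0.1  5.9] hmax 48.4 ang 1.57
  NL 129 x [-69.8 -53.7 -37.5] y rel [-1.8  6.7 14.8] hmax 45.7 ang 1.37
  NR 89 x [-69.5 -53.5 -37.4] y rel [ 0.5  4.2 11. ] hmax 47.9 ang 1.47
  FR 111 x [42.1 57.6 75.3] y rel [-11.7  -4.    3.4] hmax 46.0 ang 1.71
351
scene lid plane [-2.79281289e-02  2.05565062e-02  1.08260475e+02] 1983 case ext [array([-83.,  83.]), array([-27.,  27.])]
 case rect ((2.8822021484375, -3.6348190307617188), (180.3570098876953, 134.87557983398438), 0.03285523131489754)
  FL 176 x [43.1 67.  77.4] y rel [-6.1 -4.2  4.2] hmax 47.1 ang 1.65
  NL 191 x [-68.3 -46.9 -34. ] y rel [-3.3  4.7 13. ] hmax 44.0 ang 1.4
  NR 124 x [-68.4 -41.3 -34.6] y rel [ 2.3  6.1 12.5] hmax 47.0 ang 1.4
  FR 202 x [44.1 66.9 77.1] y rel [-10.4  -3.    4.5] hmax 44.8 ang 1.68
1841
```

Call:
{"name": "send_rows", "arguments": {"rows": [{"roll": -6.6,"jaw": 1},{"roll": -6.6,"jaw": 1},{"roll": -6.6,"jaw": 1},{"roll": -6.6,"jaw": 1},{"roll": -6.6,"jaw": 1},{"roll": -6.6,"jaw": 1},{"jaw": 1}]}}

```text
invalid input at $.rows[0]: expected keys dx, dy, dz, roll, jaw
```

```bash
cat >> h.py <<'E'
C=np.array([.57422,.02755]);YAW=-.6005
def loc(p):
    c,s=np.cos(YAW),np.sin(YAW);d=np.array(p[:2])-C
    return np.array([c*d[0]+s*d[1],-s*d[0]+c*d[1],p[2]])*1000
def lid(x,y): return 107.9-.026*x+.017*y
def st():
    o=get_obs();print("t",round(o["time_s"],2),"loc",loc(o["ee_pos"]).round(1),"rpy",np.array(o["eef_rot"]).round(3),"F",np.array(o["force"]).round(1),"w",round(o["grip_width"],3))
E
python3 -c "
from h import *
st()"
```

```text
t 0.1 loc [ -34.7 -697.8  205. ] rpy [-3.141 -0.     0.279] F [-0.1 -0.4  0.4] w 0.094
```

Call:
{"name": "send_rows", "arguments": {"rows": [{"dx": 0,"dy": 0,"dz": 0,"roll": -6.6,"jaw": 1},{"dx": 0,"dy": 0,"dz": 0,"roll": -6.6,"jaw": 1},{"dx": 0,"dy": 0,"dz": 0,"roll": -6.6,"jaw": 1},{"dx": 0,"dy": 0,"dz": 0,"roll": -6.6,"jaw": 1},{"dx": 0,"dy": 0,"dz": 0,"roll": -6.6,"jaw": 1},{"dx": 0,"dy": 0,"dz": 0,"roll": -6.6,"jaw": 1},{"dx": 20,"dy": 0,"dz": 0,"roll": 0,"jaw": 1},{"dx": 40,"dy": 0,"dz": 0,"roll": 0,"jaw": 1},{"dx": 40,"dy": 0,"dz": 0,"roll": 0,"jaw": 1},{"dx": 40,"dy": 0,"dz": 0,"roll": 0,"jaw": 1},{"dx": 40,"dy": 0,"dz": 0,"roll": 0,"jaw": 1},{"dx": 40,"dy": 0,"dz": 0,"roll": 0,"jaw": 1}]}}

```text
time_s: 1.1
ee_pos: [0.2762, -0.3455, 0.2052]
eef_rot: [-3.141, -0.0, 0.969]
force: [0.6, 0.2, -0.1]
grip_width: 0.017
grip_force: 0.0
```

Call:
{"name": "send_rows", "arguments": {"rows": [{"dx": 40,"dy": 8,"dz": 0,"roll": 0,"jaw": 1},{"dx": 40,"dy": 8,"dz": 0,"roll": 0,"jaw": 1},{"dx": 40,"dy": 8,"dz": 0,"roll": 0,"jaw": 1},{"dx": 40,"dy": 8,"dz": 0,"roll": 0,"jaw": 1},{"dx": 40,"dy": 8,"dz": 0,"roll": 0,"jaw": 1},{"dx": 40,"dy": 8,"dz": 0,"roll": 0,"jaw": 1},{"dx": 40,"dy": 8,"dz": 0,"roll": 0,"jaw": 1},{"dx": 40,"dy": 8,"dz": 0,"roll": 0,"jaw": 1},{"dx": 40,"dy": 8,"dz": 0,"roll": 0,"jaw": 1},{"dx": 40,"dy": 8,"dz": 0,"roll": 0,"jaw": 1},{"dx": 20,"dy": 8,"dz": 0,"roll": 0,"jaw": 1},{"dx": 0,"dy": 0,"dz": 0,"roll": 0,"jaw": 1}]}}

```text
time_s: 2.1
ee_pos: [0.5877, -0.0477, 0.2043]
eef_rot: [-3.14, 0.0, 0.973]
force: [-0.5, -0.8, -0.7]
grip_width: 0.0005
grip_force: 0.0
```

```bash
python3 -c "
from h import *
st()"
```

```text
t 2.1 loc [ 53.6 -54.5 204.3] rpy [-3.14   0.     0.973] F [-0.5 -0.8 -0.7] w 0.0
```

Call:
{"name": "send_rows", "arguments": {"rows": [{"dx": 25,"dy": 2,"dz": 0,"roll": 0,"jaw": 1},{"dx": 35,"dy": 2,"dz": 0,"roll": 0,"jaw": 1},{"dx": 14,"dy": 0,"dz": 10,"roll": 0,"jaw": 1},{"dx": 0,"dy": 0,"dz": 25,"roll": 0,"jaw": 1},{"dx": 0,"dy": 0,"dz": 20,"roll": 0,"jaw": 1},{"dx": 0,"dy": 0,"dz": 10,"roll": 0,"jaw": 1},{"dx": 0,"dy": 0,"dz": 0,"roll": 0,"jaw": 1},{"dx": 0,"dy": 0,"dz": 0,"roll": 0,"jaw": 1}]}}

```text
time_s: 2.77
ee_pos: [0.6308, 0.0077, 0.141]
eef_rot: [-3.141, 0.0, 0.969]
force: [0.7, 0.2, 0.7]
grip_width: 0.0003
grip_force: 0.0
```

```bash
python3 -c "
from h import *
st()"
```

```text
t 2.77 loc [ 57.9  15.6 141. ] rpy [-3.141  0.     0.969] F [0.7 0.2 0.7] w 0.0
```

Call:
{"name": "send_rows", "arguments": {"rows": [{"dx": 6,"dy": 0,"dz": 0,"roll": 0,"jaw": 1},{"dx": 6,"dy": 0,"dz": 0,"roll": 0,"jaw": 1},{"dx": 6,"dy": 0,"dz": 0,"roll": 0,"jaw": 1},{"dx": 6,"dy": 0,"dz": 0,"roll": 0,"jaw": 1},{"dx": 5,"dy": 0,"dz": 0,"roll": 0,"jaw": 1},{"dx": 5,"dy": 0,"dz": 0,"roll": 0,"jaw": 1},{"dx": 5,"dy": 0,"dz": 0,"roll": 0,"jaw": 1}]}}

```text
time_s: 3.35
ee_pos: [0.6532, 0.0409, 0.1404]
eef_rot: [-3.141, 0.0, 0.97]
force: [-1.1, -1.0, -0.4]
grip_width: 0.0004
grip_force: 0.3
```

Call:
{"name": "send_rows", "arguments": {"rows": [{"dx": 5,"dy": 0,"dz": 2,"roll": 0,"jaw": 1},{"dx": 5,"dy": 0,"dz": 3,"roll": 0,"jaw": 1},{"dx": 3,"dy": 0,"dz": 3,"roll": 0,"jaw": 1},{"dx": 3,"dy": 0,"dz": 3,"roll": 0,"jaw": 1},{"dx": 3,"dy": 0,"dz": 2,"roll": 0,"jaw": 1},{"dx": 2,"dy": 0,"dz": 0,"roll": 0,"jaw": 1},{"dx": 0,"dy": 0,"dz": 0,"roll": 0,"jaw": 1}]}}

```text
time_s: 3.93
ee_pos: [0.6649, 0.058, 0.1273]
eef_rot: [-3.141, -0.0, 0.97]
force: [-0.5, 0.4, -0.6]
grip_width: 0.0006
grip_force: 0.0
```

```bash
python3 -c "
from h import *
st()
c=camera('scene');f=c['frame'][130:290,200:360,::-1];cv2.imwrite('pics/fl1.png',cv2.resize(f,None,fx=3.5,fy=3.5))"
```

```text
t 3.93 loc [ 57.6  76.4 127.3] rpy [-3.141 -0.     0.97 ] F [-0.5  0.4 -0.6] w 0.001
```

View pics/fl1.png

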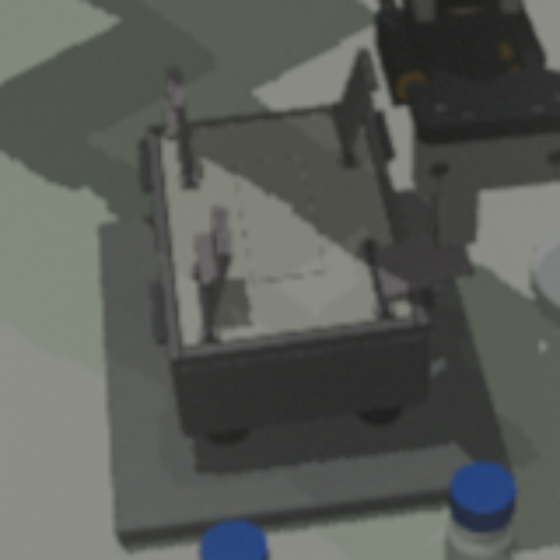

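The FL clip at (430,258) now lies outward under the finger, ajar. The other three are still upright. Next I press down in small steps.

Call:
{"name": "send_rows", "arguments": {"rows": [{"dx": 0,"dy": 0,"dz": 1,"roll": 0,"jaw": 1},{"dx": 0,"dy": 0,"dz": 1,"roll": 0,"jaw": 1},{"dx": 0,"dy": 0,"dz": 1,"roll": 0,"jaw": 1},{"dx": 0,"dy": 0,"dz": 0,"roll": 0,"jaw": 1}]}}

```text
time_s: 4.32
ee_pos: [0.6647, 0.0576, 0.1243]
eef_rot: [-3.141, 0.0, 0.97]
force: [-0.2, 0.2, 0.8]
grip_width: 0.0002
grip_force: 0.1
```

Call:
{"name": "send_rows", "arguments": {"rows": [{"dx": 0,"dy": 0,"dz": 0.6,"roll": 0,"jaw": 1},{"dx": 0,"dy": 0,"dz": 0.6,"roll": 0,"jaw": 1},{"dx": 0,"dy": 0,"dz": 0,"roll": 0,"jaw": 1}]}}

```text
time_s: 4.57
ee_pos: [0.665, 0.0577, 0.1234]
eef_rot: [3.141, -0.0, 0.97]
force: [0.2, -0.0, 1.8]
grip_width: 0.0004
grip_force: 0.9
```

Call:
{"name": "send_rows", "arguments": {"rows": [{"dx": 0,"dy": 0,"dz": 0.5,"roll": 0,"jaw": 1},{"dx": 0,"dy": 0,"dz": 0.5,"roll": 0,"jaw": 1},{"dx": 0,"dy": 0,"dz": 0,"roll": 0,"jaw": 1}]}}

```text
time_s: 4.82
ee_pos: [0.6651, 0.0578, 0.1225]
eef_rot: [3.141, -0.001, 0.97]
force: [1.8, 1.5, 4.1]
grip_width: 0.0003
grip_force: 1.9
```

Call:
{"name": "send_rows", "arguments": {"rows": [{"dx": 0,"dy": 0,"dz": 0.5,"roll": 0,"jaw": 1},{"dx": 0,"dy": 0,"dz": 0.5,"roll": 0,"jaw": 1},{"dx": 0,"dy": 0,"dz": 0,"roll": 0,"jaw": 1}]}}

```text
time_s: 5.07
ee_pos: [0.6652, 0.0578, 0.1217]
eef_rot: [3.141, -0.001, 0.97]
force: [2.5, 1.6, 5.6]
grip_width: 0.0007
grip_force: 2.8
```

Call:
{"name": "send_rows", "arguments": {"rows": [{"dx": 0,"dy": 0,"dz": 0.5,"roll": 0,"jaw": 1},{"dx": 0,"dy": 0,"dz": 0,"roll": 0,"jaw": 1}]}}

```text
time_s: 5.23
ee_pos: [0.6653, 0.0579, 0.1214]
eef_rot: [3.14, -0.001, 0.97]
force: [1.9, 2.0, 5.8]
grip_width: 0.0001
grip_force: 3.3
```

Call:
{"name": "send_rows", "arguments": {"rows": [{"dx": 0,"dy": 0,"dz": 0.5,"roll": 0,"jaw": 1},{"dx": 0,"dy": 0,"dz": 0.5,"roll": 0,"jaw": 1},{"dx": 0,"dy": 0,"dz": 0.5,"roll": 0,"jaw": 1},{"dx": 0,"dy": 0,"dz": 0,"roll": 0,"jaw": 1}]}}

```text
time_s: 5.57
ee_pos: [0.6655, 0.058, 0.1202]
eef_rot: [3.14, -0.002, 0.97]
force: [1.5, 2.4, 9.1]
grip_width: 0.0006
grip_force: 4.1
```

Call:
{"name": "send_rows", "arguments": {"rows": [{"dx": 0,"dy": 0,"dz": 0.5,"roll": 0,"jaw": 1},{"dx": 0,"dy": 0,"dz": 0.5,"roll": 0,"jaw": 1},{"dx": 0,"dy": 0,"dz": 0,"roll": 0,"jaw": 1}]}}

```text
time_s: 5.82
ee_pos: [0.6657, 0.0581, 0.1195]
eef_rot: [3.14, -0.002, 0.97]
force: [3.3, 2.6, 9.0]
grip_width: 0.0007
grip_force: 4.5
```

Call:
{"name": "send_rows", "arguments": {"rows": [{"dx": 0,"dy": 0,"dz": 0.5,"roll": 0,"jaw": 1},{"dx": 0,"dy": 0,"dz": 0.5,"roll": 0,"jaw": 1},{"dx": 0,"dy": 0,"dz": 0,"roll": 0,"jaw": 1}]}}

```text
time_s: 6.07
ee_pos: [0.6658, 0.0582, 0.1186]
eef_rot: [3.139, -0.003, 0.97]
force: [3.7, 3.3, 9.0]
grip_width: 0.0007
grip_force: 4.8
```

Call:
{"name": "send_rows", "arguments": {"rows": [{"dx": 0,"dy": 0,"dz": 0.5,"roll": 0,"jaw": 1},{"dx": 0,"dy": 0,"dz": 0.5,"roll": 0,"jaw": 1},{"dx": 0,"dy": 0,"dz": 0,"roll": 0,"jaw": 1}]}}

```text
time_s: 6.32
ee_pos: [0.6659, 0.0583, 0.1177]
eef_rot: [3.139, -0.003, 0.97]
force: [3.6, 3.8, 10.5]
grip_width: 0.0
grip_force: 4.9
```

Call:
{"name": "send_rows", "arguments": {"rows": [{"dx": 0,"dy": 0,"dz": 0.5,"roll": 0,"jaw": 1},{"dx": 0,"dy": 0,"dz": 0.5,"roll": 0,"jaw": 1},{"dx": 0,"dy": 0,"dz": 0,"roll": 0,"jaw": 1}]}}

```text
time_s: 6.57
ee_pos: [0.6659, 0.0583, 0.1168]
eef_rot: [3.139, -0.003, 0.97]
force: [3.8, 4.8, 10.7]
grip_width: 0.0007
grip_force: 4.9
```

Call:
{"name": "send_rows", "arguments": {"rows": [{"dx": 0,"dy": 0,"dz": 0.5,"roll": 0,"jaw": 1},{"dx": 0,"dy": 0,"dz": 0.5,"roll": 0,"jaw": 1},{"dx": 0,"dy": 0,"dz": 0,"roll": 0,"jaw": 1}]}}

```text
time_s: 6.82
ee_pos: [0.666, 0.0585, 0.1157]
eef_rot: [3.139, -0.003, 0.97]
force: [4.4, 4.8, 10.5]
grip_width: 0.0005
grip_force: 4.8
```

Call:
{"name": "send_rows", "arguments": {"rows": [{"dx": 0,"dy": 0,"dz": 0.5,"roll": 0,"jaw": 1},{"dx": 0,"dy": 0,"dz": 0.5,"roll": 0,"jaw": 1},{"dx": 0,"dy": 0,"dz": 0,"roll": 0,"jaw": 1}]}}

```text
time_s: 7.07
ee_pos: [0.6655, 0.0583, 0.1142]
eef_rot: [3.14, -0.002, 0.97]
force: [2.8, 4.3, 6.9]
grip_width: 0.0001
grip_force: 3.4
```

Call:
{"name": "send_rows", "arguments": {"rows": [{"dx": 0,"dy": 0,"dz": 0.5,"roll": 0,"jaw": 1},{"dx": 0,"dy": 0,"dz": 0.5,"roll": 0,"jaw": 1},{"dx": 0,"dy": 0,"dz": 0,"roll": 0,"jaw": 1}]}}

```text
time_s: 7.32
ee_pos: [0.6652, 0.0581, 0.1126]
eef_rot: [3.141, -0.001, 0.97]
force: [2.9, 3.3, 5.4]
grip_width: 0.0005
grip_force: 2.7
```

Call:
{"name": "send_rows", "arguments": {"rows": [{"dx": 0,"dy": 0,"dz": 0.5,"roll": 0,"jaw": 1},{"dx": 0,"dy": 0,"dz": 0,"roll": 0,"jaw": 1},{"dx": 0,"dy": 0,"dz": 0,"roll": 0,"jaw": 1}]}}

```text
time_s: 7.57
ee_pos: [0.6653, 0.0581, 0.1124]
eef_rot: [3.141, -0.001, 0.97]
force: [2.5, 3.5, 7.1]
grip_width: 0.0004
grip_force: 3.2
```

```bash
python3 -c "
from h import *
st()
c=camera('scene');f=c['frame'][130:290,200:360,::-1];cv2.imwrite('pics/fl2.png',cv2.resize(f,None,fx=3.5,fy=3.5))"
```

```text
t 7.57 loc [ 57.9  76.7 112.4] rpy [ 3.141e+00 -1.000e-03  9.700e-01] F [2.5 3.5 7.1] w 0.0
```

View pics/fl2.png

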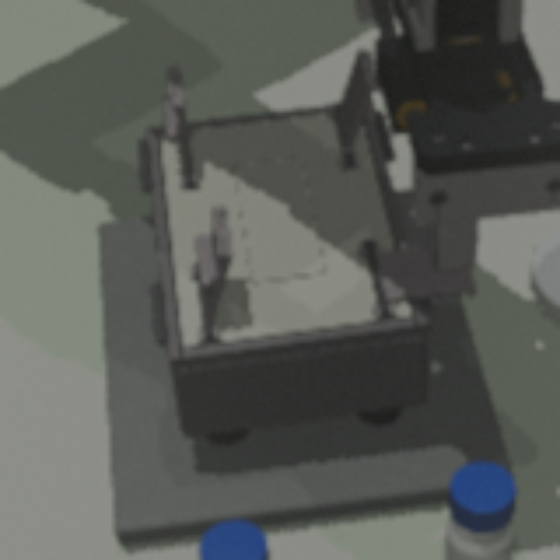

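The FL clip now looks flat at (430,270). I'll press a little further to be sure, then go up.

Call:
{"name": "send_rows", "arguments": {"rows": [{"dx": 0,"dy": 0,"dz": 0.5,"roll": 0,"jaw": 1},{"dx": 0,"dy": 0,"dz": 0.5,"roll": 0,"jaw": 1},{"dx": 0,"dy": 0,"dz": 0.0,"roll": 0,"jaw": 1},{"dx": 0,"dy": 0,"dz": 0,"roll": 0,"jaw": 1}]}}

```text
time_s: 7.95
ee_pos: [0.6655, 0.0582, 0.1119]
eef_rot: [3.14, -0.002, 0.97]
force: [2.0, 4.1, 8.9]
grip_width: 0.0008
grip_force: 4.4
```

Call:
{"name": "send_rows", "arguments": {"rows": [{"dx": 0,"dy": 0,"dz": -10,"roll": 0,"jaw": 1},{"dx": 0,"dy": 0,"dz": -30,"roll": 0,"jaw": 1},{"dx": 0,"dy": 0,"dz": -30,"roll": 0,"jaw": 1},{"dx": -15,"dy": -20,"dz": -15,"roll": 0,"jaw": 1},{"dx": -25,"dy": -30,"dz": 0,"roll": 0,"jaw": 1},{"dx": -25,"dy": -30,"dz": 0,"roll": 0,"jaw": 1},{"dx": -20,"dy": -30,"dz": 0,"roll": 0,"jaw": 1},{"dx": -6,"dy": 0,"dz": 0,"roll": 0,"jaw": 1},{"dx": 0,"dy": 0,"dz": 0,"roll": 0,"jaw": 1}]}}

```text
time_s: 8.7
ee_pos: [0.5214, 0.0442, 0.1965]
eef_rot: [3.141, 0.0, 0.97]
force: [0.7, -1.0, 0.3]
grip_width: 0.0003
grip_force: 0.0
```

```bash
cat >> h.py <<'E'
def clips():
    from scipy.spatial import cKDTree
    for n in("top","scene"):
        Q=cloud(camera(n)).reshape(-1,3);Q=Q[np.isfinite(Q).all(1)]
        c,s=np.cos(YAW),np.sin(YAW);R=np.array([[c,-s],[s,c]])
        L=np.c_[(Q[:,:2]-C)@R,Q[:,2]]*1000
        for nm,sx,sy in(("FL",1,1),("NL",-1,1),("NR",-1,-1),("FR",1,-1)):
            ins=lambda a,b:(abs(L[:,0]-56*sx-1)<13)&(L[:,1]*sy>a)&(L[:,1]*sy<b)&(L[:,2]>90)&(L[:,2]<150)
            o=ins(68,85);i=ins(48,62);d=ins(10,30)
            f=lambda m:(int(m.sum()),np.median(L[m,2]).round(1) if m.any() else None)
            print(n,nm,"outer",f(o),"inner",f(i),"lid",f(d))
E
python3 -c "
from h import *
st();clips()"
```

```text
t 8.7 loc [-53.  -16.1 196.5] rpy [3.141 0.    0.97 ] F [ 0.7 -1.   0.3] w 0.0
top FL outer (84, np.float64(112.8)) inner (70, np.float64(112.6)) lid (70, np.float64(106.1))
top NL outer (0, None) inner (8, np.float64(110.6)) lid (11, np.float64(109.4))
top NR outer (0, None) inner (0, None) lid (0, None)
top FR outer (0, None) inner (0, None) lid (0, None)
scene FL outer (94, np.float64(113.2)) inner (90, np.float64(112.5)) lid (123, np.float64(106.9))
scene NL outer (0, None) inner (66, np.float64(110.6)) lid (93, np.float64(109.9))
scene NR outer (16, np.float64(108.7)) inner (95, np.float64(108.4)) lid (92, np.float64(108.9))
scene FR outer (19, np.float64(106.2)) inner (88, np.float64(104.9)) lid (126, np.float64(105.9))
```

FL is flat: 112.8 mm outer, 112.6 mm inner, 5 mm above the lid, so it is home. NR is next, with the same path mirrored.

Call:
{"name": "send_rows", "arguments": {"rows": [{"dx": 0,"dy": 0,"dz": 20,"roll": 0,"jaw": 1},{"dx": 0,"dy": 0,"dz": 20,"roll": 0,"jaw": 1},{"dx": 0,"dy": 0,"dz": 14,"roll": 0,"jaw": 1},{"dx": 0,"dy": 0,"dz": 0,"roll": 0,"jaw": 1},{"dx": -6,"dy": 0,"dz": 0,"roll": 0,"jaw": 1},{"dx": -6,"dy": 0,"dz": 0,"roll": 0,"jaw": 1},{"dx": -6,"dy": 0,"dz": 0,"roll": 0,"jaw": 1},{"dx": -6,"dy": 0,"dz": 0,"roll": 0,"jaw": 1},{"dx": -5,"dy": 0,"dz": 0,"roll": 0,"jaw": 1},{"dx": -5,"dy": 0,"dz": 0,"roll": 0,"jaw": 1},{"dx": -5,"dy": 0,"dz": 0,"roll": 0,"jaw": 1}]}}

```text
time_s: 9.72
ee_pos: [0.5004, 0.0122, 0.1421]
eef_rot: [3.141, -0.0, 0.97]
force: [1.1, 0.5, 0.1]
grip_width: 0.0005
grip_force: 0.4
```

Call:
{"name": "send_rows", "arguments": {"rows": [{"dx": -5,"dy": 0,"dz": 2,"roll": 0,"jaw": 1},{"dx": -5,"dy": 0,"dz": 3,"roll": 0,"jaw": 1},{"dx": -3,"dy": 0,"dz": 3,"roll": 0,"jaw": 1},{"dx": -3,"dy": 0,"dz": 3,"roll": 0,"jaw": 1},{"dx": -3,"dy": 0,"dz": 2,"roll": 0,"jaw": 1},{"dx": -2,"dy": 0,"dz": 0,"roll": 0,"jaw": 1},{"dx": 0,"dy": 0,"dz": 0,"roll": 0,"jaw": 1}]}}

```text
time_s: 10.3
ee_pos: [0.4885, -0.0049, 0.1286]
eef_rot: [-3.141, 0.0, 0.97]
force: [-0.2, -0.2, -0.2]
grip_width: 0.0004
grip_force: 0.0
```

```bash
python3 -c "
from h import *
st()
c=camera('scene');f=c['frame'][130:290,200:360,::-1];cv2.imwrite('pics/nr1.png',cv2.resize(f,None,fx=3.5,fy=3.5))"
```

```text
t 10.3 loc [-52.4 -75.3 128.6] rpy [-3.141  0.     0.97 ] F [-0.2 -0.2 -0.2] w 0.0
```

View pics/nr1.png

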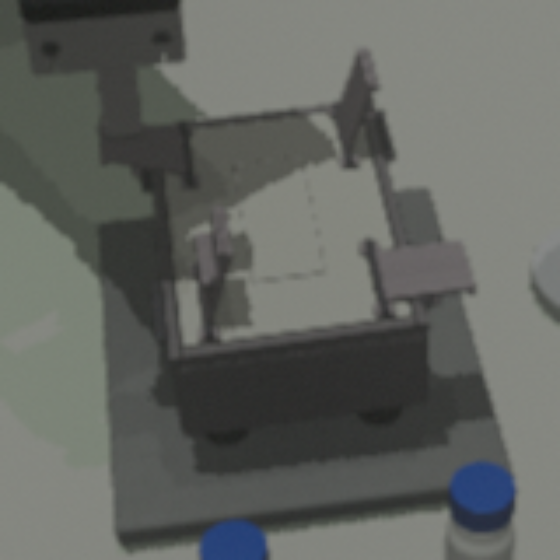

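NR at (145,145) is folded outward under the finger, and FL at (425,270) lies flat. Now I press NR, moving 3 mm further out first.

Call:
{"name": "send_rows", "arguments": {"rows": [{"dx": -3,"dy": -1,"dz": 1,"roll": 0,"jaw": 1},{"dx": 0,"dy": 0,"dz": 1,"roll": 0,"jaw": 1},{"dx": 0,"dy": 0,"dz": 1,"roll": 0,"jaw": 1},{"dx": 0,"dy": 0,"dz": 1,"roll": 0,"jaw": 1},{"dx": 0,"dy": 0,"dz": 0,"roll": 0,"jaw": 1}]}}

```text
time_s: 10.77
ee_pos: [0.4861, -0.0066, 0.1246]
eef_rot: [-3.141, 0.0, 0.97]
force: [1.1, -0.5, 0.8]
grip_width: 0.0009
grip_force: 0.1
```

Call:
{"name": "send_rows", "arguments": {"rows": [{"dx": 0,"dy": 0,"dz": 0.5,"roll": 0,"jaw": 1},{"dx": 0,"dy": 0,"dz": 0.5,"roll": 0,"jaw": 1},{"dx": 0,"dy": 0,"dz": 0.5,"roll": 0,"jaw": 1},{"dx": 0,"dy": 0,"dz": 0,"roll": 0,"jaw": 1}]}}

```text
time_s: 11.1
ee_pos: [0.4862, -0.0066, 0.1231]
eef_rot: [-3.141, 0.0, 0.97]
force: [-0.0, -0.2, 0.5]
grip_width: 0.0005
grip_force: 0.1
```

Call:
{"name": "send_rows", "arguments": {"rows": [{"dx": 0,"dy": 0,"dz": 0.5,"roll": 0,"jaw": 1},{"dx": 0,"dy": 0,"dz": 0.5,"roll": 0,"jaw": 1},{"dx": 0,"dy": 0,"dz": 0.5,"roll": 0,"jaw": 1},{"dx": 0,"dy": 0,"dz": 0,"roll": 0,"jaw": 1}]}}

```text
time_s: 11.43
ee_pos: [0.4862, -0.0066, 0.1217]
eef_rot: [-3.142, 0.0, 0.97]
force: [-0.8, -0.9, 0.1]
grip_width: 0.0005
grip_force: 0.4
```

Call:
{"name": "send_rows", "arguments": {"rows": [{"dx": 0,"dy": 0,"dz": 0.5,"roll": 0,"jaw": 1},{"dx": 0,"dy": 0,"dz": 0.5,"roll": 0,"jaw": 1},{"dx": 0,"dy": 0,"dz": 0.5,"roll": 0,"jaw": 1},{"dx": 0,"dy": 0,"dz": 0,"roll": 0,"jaw": 1}]}}

```text
time_s: 11.77
ee_pos: [0.4862, -0.0067, 0.1203]
eef_rot: [3.142, 0.0, 0.97]
force: [-2.1, 0.2, 4.6]
grip_width: 0.0006
grip_force: 1.8
```

Call:
{"name": "send_rows", "arguments": {"rows": [{"dx": 0,"dy": 0,"dz": 0.5,"roll": 0,"jaw": 1},{"dx": 0,"dy": 0,"dz": 0.5,"roll": 0,"jaw": 1},{"dx": 0,"dy": 0,"dz": 0.5,"roll": 0,"jaw": 1},{"dx": 0,"dy": 0,"dz": 0,"roll": 0,"jaw": 1}]}}

```text
time_s: 12.1
ee_pos: [0.4862, -0.0067, 0.1189]
eef_rot: [3.141, 0.0, 0.97]
force: [-2.4, -1.2, 6.2]
grip_width: 0.0011
grip_force: 2.9
```

Call:
{"name": "send_rows", "arguments": {"rows": [{"dx": 0,"dy": 0,"dz": 0.5,"roll": 0,"jaw": 1},{"dx": 0,"dy": 0,"dz": 0.5,"roll": 0,"jaw": 1},{"dx": 0,"dy": 0,"dz": 0.5,"roll": 0,"jaw": 1},{"dx": 0,"dy": 0,"dz": 0,"roll": 0,"jaw": 1}]}}

```text
time_s: 12.43
ee_pos: [0.4862, -0.0068, 0.1177]
eef_rot: [3.141, 0.0, 0.97]
force: [-4.0, -1.4, 9.7]
grip_width: 0.0006
grip_force: 4.5
```

Call:
{"name": "send_rows", "arguments": {"rows": [{"dx": 0,"dy": 0,"dz": 0.5,"roll": 0,"jaw": 1},{"dx": 0,"dy": 0,"dz": 0.5,"roll": 0,"jaw": 1},{"dx": 0,"dy": 0,"dz": 0.5,"roll": 0,"jaw": 1},{"dx": 0,"dy": 0,"dz": 0,"roll": 0,"jaw": 1}]}}

```text
time_s: 12.77
ee_pos: [0.4863, -0.0068, 0.1163]
eef_rot: [3.141, 0.0, 0.97]
force: [-3.3, -2.2, 10.2]
grip_width: 0.0006
grip_force: 5.0
```

Call:
{"name": "send_rows", "arguments": {"rows": [{"dx": 0,"dy": 0,"dz": 0.5,"roll": 0,"jaw": 1},{"dx": 0,"dy": 0,"dz": 0.5,"roll": 0,"jaw": 1},{"dx": 0,"dy": 0,"dz": 0,"roll": 0,"jaw": 1}]}}

```text
time_s: 13.02
ee_pos: [0.4862, -0.0069, 0.1153]
eef_rot: [3.141, 0.0, 0.97]
force: [-6.3, -3.1, 10.7]
grip_width: 0.0006
grip_force: 5.5
```

Call:
{"name": "send_rows", "arguments": {"rows": [{"dx": 0,"dy": 0,"dz": 0.5,"roll": 0,"jaw": 1},{"dx": 0,"dy": 0,"dz": 0.5,"roll": 0,"jaw": 1},{"dx": 0,"dy": 0,"dz": 0,"roll": 0,"jaw": 1}]}}

```text
time_s: 13.27
ee_pos: [0.4862, -0.0069, 0.1142]
eef_rot: [3.141, 0.0, 0.97]
force: [-3.5, -3.3, 8.9]
grip_width: 0.0006
grip_force: 4.0
```

Call:
{"name": "send_rows", "arguments": {"rows": [{"dx": 0,"dy": 0,"dz": 0.5,"roll": 0,"jaw": 1},{"dx": 0,"dy": 0,"dz": 0.5,"roll": 0,"jaw": 1},{"dx": 0,"dy": 0,"dz": 0,"roll": 0,"jaw": 1}]}}

```text
time_s: 13.52
ee_pos: [0.4862, -0.0069, 0.1131]
eef_rot: [3.141, 0.0, 0.97]
force: [-3.7, -2.5, 9.7]
grip_width: 0.0005
grip_force: 4.1
```

Call:
{"name": "send_rows", "arguments": {"rows": [{"dx": 0,"dy": 0,"dz": 0.5,"roll": 0,"jaw": 1},{"dx": 0,"dy": 0,"dz": 0,"roll": 0,"jaw": 1},{"dx": 0,"dy": 0,"dz": 0,"roll": 0,"jaw": 1}]}}

```text
time_s: 13.77
ee_pos: [0.4862, -0.0069, 0.1125]
eef_rot: [3.141, 0.0, 0.97]
force: [-3.3, -2.8, 7.4]
grip_width: 0.0001
grip_force: 3.4
```

Call:
{"name": "send_rows", "arguments": {"rows": [{"dx": 0,"dy": 0,"dz": 0.5,"roll": 0,"jaw": 1},{"dx": 0,"dy": 0,"dz": 0.5,"roll": 0,"jaw": 1},{"dx": 0,"dy": 0,"dz": 0,"roll": 0,"jaw": 1},{"dx": 0,"dy": 0,"dz": 0,"roll": 0,"jaw": 1}]}}

```text
time_s: 14.1
ee_pos: [0.4862, -0.0069, 0.1116]
eef_rot: [3.141, 0.0, 0.97]
force: [-4.2, -2.2, 7.4]
grip_width: 0.0006
grip_force: 4.0
```

Call:
{"name": "send_rows", "arguments": {"rows": [{"dx": 0,"dy": 0,"dz": -10,"roll": 0,"jaw": 1},{"dx": 0,"dy": 0,"dz": -30,"roll": 0,"jaw": 1},{"dx": 0,"dy": 0,"dz": -30,"roll": 0,"jaw": 1},{"dx": 15,"dy": 20,"dz": -15,"roll": 0,"jaw": 1},{"dx": 20,"dy": 30,"dz": 0,"roll": 0,"jaw": 1},{"dx": 20,"dy": 30,"dz": 0,"roll": 0,"jaw": 1},{"dx": 10,"dy": 30,"dz": 0,"roll": 0,"jaw": 1},{"dx": 0,"dy": 0,"dz": 0,"roll": 0,"jaw": 1},{"dx": 0,"dy": 0,"dz": 0,"roll": 0,"jaw": 1}]}}

```text
time_s: 14.85
ee_pos: [0.614, -0.0153, 0.1953]
eef_rot: [-3.14, 0.001, 0.97]
force: [-0.2, -0.3, -0.2]
grip_width: 0.0006
grip_force: 0.0
```

```bash
python3 -c "
from h import *
st();clips()"
```

```text
t 14.85 loc [ 57.1 -12.8 195.3] rpy [-3.14e+00  1.00e-03  9.70e-01] F [-0.2 -0.3 -0.2] w 0.001
top FL outer (86, np.float64(112.7)) inner (70, np.float64(112.4)) lid (22, np.float64(106.5))
top NL outer (0, None) inner (21, np.float64(111.0)) lid (103, np.float64(109.2))
top NR outer (0, None) inner (3, np.float64(111.0)) lid (104, np.float64(107.8))
top FR outer (3, np.float64(101.5)) inner (9, np.float64(104.0)) lid (0, None)
scene FL outer (100, np.float64(113.1)) inner (84, np.float64(112.9)) lid (122, np.float64(106.8))
scene NL outer (0, None) inner (65, np.float64(111.2)) lid (94, np.float64(109.9))
scene NR outer (83, np.float64(113.1)) inner (64, np.float64(113.1)) lid (73, np.float64(108.6))
scene FR outer (19, np.float64(106.2)) inner (86, np.float64(104.7)) lid (128, np.float64(106.0))
```

NR reads 113.1/113.1 mm, which is flat and home. FR is next; its rim is about 3 mm lower.

Call:
{"name": "send_rows", "arguments": {"rows": [{"dx": 0,"dy": 0,"dz": 20,"roll": 0,"jaw": 1},{"dx": 0,"dy": 0,"dz": 20,"roll": 0,"jaw": 1},{"dx": 0,"dy": 0,"dz": 16,"roll": 0,"jaw": 1},{"dx": 0,"dy": 0,"dz": 0,"roll": 0,"jaw": 1},{"dx": -6,"dy": 0,"dz": 0,"roll": 0,"jaw": 1},{"dx": -6,"dy": 0,"dz": 0,"roll": 0,"jaw": 1},{"dx": -6,"dy": 0,"dz": 0,"roll": 0,"jaw": 1},{"dx": -6,"dy": 0,"dz": 0,"roll": 0,"jaw": 1},{"dx": -6,"dy": 0,"dz": 0,"roll": 0,"jaw": 1},{"dx": -6,"dy": 0,"dz": 0,"roll": 0,"jaw": 1},{"dx": -6,"dy": 0,"dz": 0,"roll": 0,"jaw": 1}]}}

```text
time_s: 15.87
ee_pos: [0.5896, -0.0504, 0.1404]
eef_rot: [3.141, -0.0, 0.97]
force: [0.7, 0.7, 0.7]
grip_width: 0.0008
grip_force: 0.4
```

Call:
{"name": "send_rows", "arguments": {"rows": [{"dx": -5,"dy": 0,"dz": 2,"roll": 0,"jaw": 1},{"dx": -5,"dy": 0,"dz": 3,"roll": 0,"jaw": 1},{"dx": -4,"dy": 0,"dz": 3,"roll": 0,"jaw": 1},{"dx": -4,"dy": 0,"dz": 3,"roll": 0,"jaw": 1},{"dx": -4,"dy": 0,"dz": 2,"roll": 0,"jaw": 1},{"dx": -2,"dy": 0,"dz": 0,"roll": 0,"jaw": 1},{"dx": 0,"dy": 0,"dz": 0,"roll": 0,"jaw": 1}]}}

```text
time_s: 16.45
ee_pos: [0.5761, -0.07, 0.1271]
eef_rot: [-3.141, 0.0, 0.97]
force: [-0.7, -0.1, 0.8]
grip_width: 0.0007
grip_force: 0.0
```

```bash
python3 -c "
from h import *
st()
c=camera('scene');f=c['frame'][130:290,200:360,::-1];cv2.imwrite('pics/fr1.png',cv2.resize(f,None,fx=3.5,fy=3.5))"
```

```text
t 16.45 loc [ 56.7 -79.4 127.1] rpy [-3.141  0.     0.97 ] F [-0.7 -0.1  0.8] w 0.001
```

View pics/fr1.png

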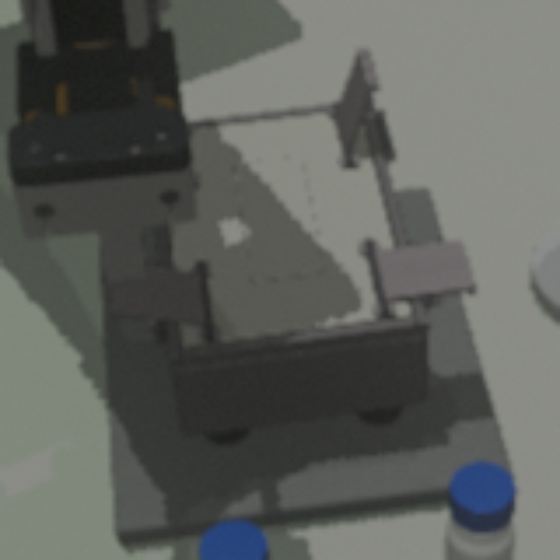

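FR at (155,295) is folded outward under the finger. Now I press it.

Call:
{"name": "send_rows", "arguments": {"rows": [{"dx": 0,"dy": 0,"dz": 1,"roll": 0,"jaw": 1},{"dx": 0,"dy": 0,"dz": 1,"roll": 0,"jaw": 1},{"dx": 0,"dy": 0,"dz": 1,"roll": 0,"jaw": 1},{"dx": 0,"dy": 0,"dz": 1,"roll": 0,"jaw": 1},{"dx": 0,"dy": 0,"dz": 1,"roll": 0,"jaw": 1},{"dx": 0,"dy": 0,"dz": 1,"roll": 0,"jaw": 1},{"dx": 0,"dy": 0,"dz": 0,"roll": 0,"jaw": 1}]}}

```text
time_s: 17.08
ee_pos: [0.5763, -0.0696, 0.121]
eef_rot: [-3.141, 0.0, 0.97]
force: [0.1, -0.9, -0.4]
grip_width: 0.0005
grip_force: 0.1
```

Call:
{"name": "send_rows", "arguments": {"rows": [{"dx": 0,"dy": 0,"dz": 0.5,"roll": 0,"jaw": 1},{"dx": 0,"dy": 0,"dz": 0.5,"roll": 0,"jaw": 1},{"dx": 0,"dy": 0,"dz": 0.5,"roll": 0,"jaw": 1},{"dx": 0,"dy": 0,"dz": 0.5,"roll": 0,"jaw": 1},{"dx": 0,"dy": 0,"dz": 0,"roll": 0,"jaw": 1}]}}

```text
time_s: 17.5
ee_pos: [0.5763, -0.0696, 0.1192]
eef_rot: [-3.142, 0.0, 0.97]
force: [-0.1, -0.1, 0.8]
grip_width: 0.0005
grip_force: 0.3
```

Call:
{"name": "send_rows", "arguments": {"rows": [{"dx": 0,"dy": 0,"dz": 0.5,"roll": 0,"jaw": 1},{"dx": 0,"dy": 0,"dz": 0.5,"roll": 0,"jaw": 1},{"dx": 0,"dy": 0,"dz": 0.5,"roll": 0,"jaw": 1},{"dx": 0,"dy": 0,"dz": 0,"roll": 0,"jaw": 1}]}}

```text
time_s: 17.83
ee_pos: [0.5765, -0.0698, 0.1179]
eef_rot: [3.141, 0.0, 0.97]
force: [-0.7, -0.9, 3.6]
grip_width: 0.0005
grip_force: 1.5
```

Call:
{"name": "send_rows", "arguments": {"rows": [{"dx": 0,"dy": 0,"dz": 0.5,"roll": 0,"jaw": 1},{"dx": 0,"dy": 0,"dz": 0.5,"roll": 0,"jaw": 1},{"dx": 0,"dy": 0,"dz": 0.5,"roll": 0,"jaw": 1},{"dx": 0,"dy": 0,"dz": 0,"roll": 0,"jaw": 1}]}}

```text
time_s: 18.17
ee_pos: [0.5765, -0.0699, 0.1166]
eef_rot: [3.141, 0.0, 0.97]
force: [-1.0, -3.1, 5.7]
grip_width: 0.0004
grip_force: 2.9
```

Call:
{"name": "send_rows", "arguments": {"rows": [{"dx": 0,"dy": 0,"dz": 0.5,"roll": 0,"jaw": 1},{"dx": 0,"dy": 0,"dz": 0.5,"roll": 0,"jaw": 1},{"dx": 0,"dy": 0,"dz": 0.5,"roll": 0,"jaw": 1},{"dx": 0,"dy": 0,"dz": 0,"roll": 0,"jaw": 1}]}}

```text
time_s: 18.5
ee_pos: [0.5766, -0.0701, 0.1154]
eef_rot: [3.14, 0.0, 0.97]
force: [-2.0, -3.4, 8.9]
grip_width: 0.0003
grip_force: 4.0
```

Call:
{"name": "send_rows", "arguments": {"rows": [{"dx": 0,"dy": 0,"dz": 0.5,"roll": 0,"jaw": 1},{"dx": 0,"dy": 0,"dz": 0.5,"roll": 0,"jaw": 1},{"dx": 0,"dy": 0,"dz": 0,"roll": 0,"jaw": 1}]}}

```text
time_s: 18.75
ee_pos: [0.5767, -0.0702, 0.1146]
eef_rot: [3.14, 0.0, 0.97]
force: [-3.0, -4.2, 10.2]
grip_width: 0.0001
grip_force: 4.6
```

Call:
{"name": "send_rows", "arguments": {"rows": [{"dx": 0,"dy": 0,"dz": 0.5,"roll": 0,"jaw": 1},{"dx": 0,"dy": 0,"dz": 0.5,"roll": 0,"jaw": 1},{"dx": 0,"dy": 0,"dz": 0,"roll": 0,"jaw": 1}]}}

```text
time_s: 19.0
ee_pos: [0.5767, -0.0703, 0.1137]
eef_rot: [3.14, 0.0, 0.97]
force: [-2.6, -5.6, 10.1]
grip_width: 0.0002
grip_force: 5.1
```

Call:
{"name": "send_rows", "arguments": {"rows": [{"dx": 0,"dy": 0,"dz": 0.5,"roll": 0,"jaw": 1},{"dx": 0,"dy": 0,"dz": 0.5,"roll": 0,"jaw": 1},{"dx": 0,"dy": 0,"dz": 0,"roll": 0,"jaw": 1}]}}

```text
time_s: 19.25
ee_pos: [0.5767, -0.0704, 0.1127]
eef_rot: [3.14, 0.001, 0.97]
force: [-2.9, -5.0, 11.3]
grip_width: 0.0
grip_force: 5.5
```

Call:
{"name": "send_rows", "arguments": {"rows": [{"dx": 0,"dy": 0,"dz": 0.5,"roll": 0,"jaw": 1},{"dx": 0,"dy": 0,"dz": 0.5,"roll": 0,"jaw": 1},{"dx": 0,"dy": 0,"dz": 0,"roll": 0,"jaw": 1}]}}

```text
time_s: 19.5
ee_pos: [0.5765, -0.0703, 0.1115]
eef_rot: [3.14, 0.001, 0.97]
force: [-2.5, -4.7, 9.5]
grip_width: 0.0002
grip_force: 4.4
```

Call:
{"name": "send_rows", "arguments": {"rows": [{"dx": 0,"dy": 0,"dz": 0.5,"roll": 0,"jaw": 1},{"dx": 0,"dy": 0,"dz": 0.5,"roll": 0,"jaw": 1},{"dx": 0,"dy": 0,"dz": 0,"roll": 0,"jaw": 1}]}}

```text
time_s: 19.75
ee_pos: [0.5765, -0.0703, 0.1104]
eef_rot: [3.14, 0.001, 0.97]
force: [-2.8, -4.2, 9.4]
grip_width: 0.0002
grip_force: 4.4
```

Call:
{"name": "send_rows", "arguments": {"rows": [{"dx": 0,"dy": 0,"dz": 0.5,"roll": 0,"jaw": 1},{"dx": 0,"dy": 0,"dz": 0.5,"roll": 0,"jaw": 1},{"dx": 0,"dy": 0,"dz": 0.5,"roll": 0,"jaw": 1},{"dx": 0,"dy": 0,"dz": 0,"roll": 0,"jaw": 1},{"dx": 0,"dy": 0,"dz": 0,"roll": 0,"jaw": 1}]}}

```text
time_s: 20.17
ee_pos: [0.5763, -0.07, 0.1086]
eef_rot: [3.141, 0.0, 0.97]
force: [-3.0, -3.7, 5.3]
grip_width: 0.0003
grip_force: 3.0
```

Call:
{"name": "send_rows", "arguments": {"rows": [{"dx": 0,"dy": 0,"dz": -10,"roll": 0,"jaw": 1},{"dx": 0,"dy": 0,"dz": -30,"roll": 0,"jaw": 1},{"dx": 0,"dy": 0,"dz": -30,"roll": 0,"jaw": 1},{"dx": 15,"dy": -20,"dz": -15,"roll": 0,"jaw": 1},{"dx": 25,"dy": -30,"dz": 0,"roll": 0,"jaw": 1},{"dx": 25,"dy": -30,"dz": 0,"roll": 0,"jaw": 1},{"dx": 20,"dy": -30,"dz": 0,"roll": 0,"jaw": 1},{"dx": 10,"dy": 0,"dz": 0,"roll": 0,"jaw": 1},{"dx": 0,"dy": 0,"dz": 0,"roll": 0,"jaw": 1}]}}

```text
time_s: 20.92
ee_pos: [0.5394, 0.0731, 0.1939]
eef_rot: [3.141, -0.001, 0.973]
force: [-0.3, -0.4, -0.2]
grip_width: 0.0005
grip_force: 0.0
```

```bash
python3 -c "
from h import *
st();clips()"
```

```text
t 20.92 loc [-54.5  17.9 193.9] rpy [ 3.141e+00 -1.000e-03  9.730e-01] F [-0.3 -0.4 -0.2] w 0.0
top FL outer (87, np.float64(112.5)) inner (13, np.float64(111.9)) lid (0, None)
top NL outer (0, None) inner (0, None) lid (0, None)
top NR outer (41, np.float64(112.5)) inner (37, np.float64(111.9)) lid (0, None)
top FR outer (84, np.float64(108.7)) inner (71, np.float64(109.7)) lid (6, np.float64(103.8))
scene FL outer (95, np.float64(113.3)) inner (89, np.float64(112.7)) lid (126, np.float64(106.9))
scene NL outer (0, None) inner (62, np.float64(111.0)) lid (94, np.float64(109.9))
scene NR outer (84, np.float64(113.2)) inner (68, np.float64(112.9)) lid (90, np.float64(109.0))
scene FR outer (113, np.float64(109.5)) inner (92, np.float64(109.8)) lid (126, np.float64(105.8))
```

FR is home. NL is the last one; its rim is higher, at about 111 mm.

Call:
{"name": "send_rows", "arguments": {"rows": [{"dx": 0,"dy": 0,"dz": 20,"roll": 0,"jaw": 1},{"dx": 0,"dy": 0,"dz": 20,"roll": 0,"jaw": 1},{"dx": 0,"dy": 0,"dz": 9,"roll": 0,"jaw": 1},{"dx": 0,"dy": 0,"dz": 0,"roll": 0,"jaw": 1},{"dx": 6,"dy": 0,"dz": 0,"roll": 0,"jaw": 1},{"dx": 6,"dy": 0,"dz": 0,"roll": 0,"jaw": 1},{"dx": 6,"dy": 0,"dz": 0,"roll": 0,"jaw": 1},{"dx": 6,"dy": 0,"dz": 0,"roll": 0,"jaw": 1},{"dx": 5,"dy": 0,"dz": 0,"roll": 0,"jaw": 1},{"dx": 5,"dy": 0,"dz": 0,"roll": 0,"jaw": 1},{"dx": 5,"dy": 0,"dz": 0,"roll": 0,"jaw": 1}]}}

```text
time_s: 21.93
ee_pos: [0.5617, 0.1036, 0.1444]
eef_rot: [3.142, -0.0, 0.97]
force: [-0.6, -1.3, 0.7]
grip_width: 0.0004
grip_force: 0.3
```

Call:
{"name": "send_rows", "arguments": {"rows": [{"dx": 5,"dy": 0,"dz": 2,"roll": 0,"jaw": 1},{"dx": 5,"dy": 0,"dz": 3,"roll": 0,"jaw": 1},{"dx": 3,"dy": 0,"dz": 3,"roll": 0,"jaw": 1},{"dx": 3,"dy": 0,"dz": 3,"roll": 0,"jaw": 1},{"dx": 3,"dy": 0,"dz": 2,"roll": 0,"jaw": 1},{"dx": 1,"dy": 0,"dz": 0,"roll": 0,"jaw": 1},{"dx": 0,"dy": 0,"dz": 0,"roll": 0,"jaw": 1}]}}

```text
time_s: 22.52
ee_pos: [0.5728, 0.1198, 0.1311]
eef_rot: [-3.141, 0.0, 0.97]
force: [0.6, -0.6, -0.3]
grip_width: 0.0005
grip_force: 0.0
```

```bash
python3 -c "
from h import *
st()
c=camera('scene');f=c['frame'][130:290,200:360,::-1];cv2.imwrite('pics/nl1.png',cv2.resize(f,None,fx=3.5,fy=3.5))"
```

```text
t 22.52 loc [-53.3  75.3 131.1] rpy [-3.141  0.     0.97 ] F [ 0.6 -0.6 -0.3] w 0.0
```

View pics/nl1.png

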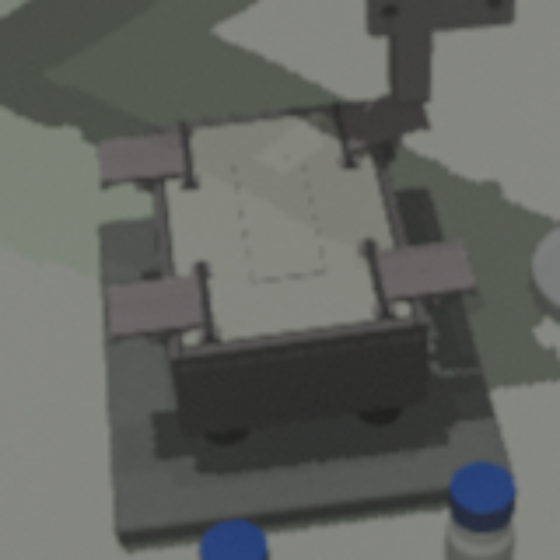

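NL at (385,120) is folded outward, and the other three lie flat. Now I press NL.

Call:
{"name": "send_rows", "arguments": {"rows": [{"dx": 1.5,"dy": 0,"dz": 1,"roll": 0,"jaw": 1},{"dx": 0,"dy": 0,"dz": 1,"roll": 0,"jaw": 1},{"dx": 0,"dy": 0,"dz": 1,"roll": 0,"jaw": 1},{"dx": 0,"dy": 0,"dz": 0,"roll": 0,"jaw": 1}]}}

```text
time_s: 22.9
ee_pos: [0.5735, 0.1208, 0.1281]
eef_rot: [-3.141, 0.0, 0.97]
force: [-0.5, -0.7, -0.9]
grip_width: 0.0006
grip_force: 0.1
```

Call:
{"name": "send_rows", "arguments": {"rows": [{"dx": 0,"dy": 0,"dz": 0.5,"roll": 0,"jaw": 1},{"dx": 0,"dy": 0,"dz": 0.5,"roll": 0,"jaw": 1},{"dx": 0,"dy": 0,"dz": 0.5,"roll": 0,"jaw": 1},{"dx": 0,"dy": 0,"dz": 0.5,"roll": 0,"jaw": 1},{"dx": 0,"dy": 0,"dz": 0,"roll": 0,"jaw": 1}]}}

```text
time_s: 23.32
ee_pos: [0.5736, 0.1209, 0.1263]
eef_rot: [3.141, -0.0, 0.97]
force: [0.0, 0.7, 2.4]
grip_width: 0.0004
grip_force: 0.8
```

Call:
{"name": "send_rows", "arguments": {"rows": [{"dx": 0,"dy": 0,"dz": 0.5,"roll": 0,"jaw": 1},{"dx": 0,"dy": 0,"dz": 0.5,"roll": 0,"jaw": 1},{"dx": 0,"dy": 0,"dz": 0.5,"roll": 0,"jaw": 1},{"dx": 0,"dy": 0,"dz": 0,"roll": 0,"jaw": 1}]}}

```text
time_s: 23.65
ee_pos: [0.5737, 0.1211, 0.125]
eef_rot: [3.141, -0.001, 0.97]
force: [0.3, 2.7, 4.4]
grip_width: 0.0003
grip_force: 2.5
```

Call:
{"name": "send_rows", "arguments": {"rows": [{"dx": 0,"dy": 0,"dz": 0.5,"roll": 0,"jaw": 1},{"dx": 0,"dy": 0,"dz": 0.5,"roll": 0,"jaw": 1},{"dx": 0,"dy": 0,"dz": 0,"roll": 0,"jaw": 1}]}}

```text
time_s: 23.9
ee_pos: [0.5739, 0.1212, 0.1243]
eef_rot: [3.141, -0.001, 0.97]
force: [-0.0, 4.5, 6.2]
grip_width: 0.0006
grip_force: 3.4
```

Call:
{"name": "send_rows", "arguments": {"rows": [{"dx": 0,"dy": 0,"dz": 0.5,"roll": 0,"jaw": 1},{"dx": 0,"dy": 0,"dz": 0.5,"roll": 0,"jaw": 1},{"dx": 0,"dy": 0,"dz": 0.5,"roll": 0,"jaw": 1},{"dx": 0,"dy": 0,"dz": 0,"roll": 0,"jaw": 1}]}}

```text
time_s: 24.23
ee_pos: [0.574, 0.1215, 0.1231]
eef_rot: [3.141, -0.002, 0.97]
force: [0.2, 5.6, 8.5]
grip_width: 0.0005
grip_force: 4.4
```

Call:
{"name": "send_rows", "arguments": {"rows": [{"dx": 0,"dy": 0,"dz": 0.5,"roll": 0,"jaw": 1},{"dx": 0,"dy": 0,"dz": 0.5,"roll": 0,"jaw": 1},{"dx": 0,"dy": 0,"dz": 0.5,"roll": 0,"jaw": 1},{"dx": 0,"dy": 0,"dz": 0,"roll": 0,"jaw": 1}]}}

```text
time_s: 24.57
ee_pos: [0.5741, 0.1216, 0.1218]
eef_rot: [3.141, -0.002, 0.97]
force: [0.2, 6.3, 9.2]
grip_width: 0.0007
grip_force: 4.7
```

Call:
{"name": "send_rows", "arguments": {"rows": [{"dx": 0,"dy": 0,"dz": 0.5,"roll": 0,"jaw": 1},{"dx": 0,"dy": 0,"dz": 0.5,"roll": 0,"jaw": 1},{"dx": 0,"dy": 0,"dz": 0,"roll": 0,"jaw": 1}]}}

```text
time_s: 24.82
ee_pos: [0.5742, 0.1217, 0.1209]
eef_rot: [3.14, -0.003, 0.97]
force: [0.8, 7.1, 10.1]
grip_width: 0.0004
grip_force: 4.9
```

Call:
{"name": "send_rows", "arguments": {"rows": [{"dx": 0,"dy": 0,"dz": 0.5,"roll": 0,"jaw": 1},{"dx": 0,"dy": 0,"dz": 0.5,"roll": 0,"jaw": 1},{"dx": 0,"dy": 0,"dz": 0,"roll": 0,"jaw": 1}]}}

```text
time_s: 25.07
ee_pos: [0.5742, 0.1217, 0.1198]
eef_rot: [3.14, -0.003, 0.97]
force: [0.1, 6.3, 10.1]
grip_width: 0.0002
grip_force: 4.7
```

Call:
{"name": "send_rows", "arguments": {"rows": [{"dx": 0,"dy": 0,"dz": 0.5,"roll": 0,"jaw": 1},{"dx": 0,"dy": 0,"dz": 0.5,"roll": 0,"jaw": 1},{"dx": 0,"dy": 0,"dz": 0,"roll": 0,"jaw": 1}]}}

```text
time_s: 25.32
ee_pos: [0.5743, 0.1217, 0.1188]
eef_rot: [3.14, -0.003, 0.97]
force: [1.2, 7.4, 9.1]
grip_width: 0.0009
grip_force: 4.6
```

Call:
{"name": "send_rows", "arguments": {"rows": [{"dx": 0,"dy": 0,"dz": 0.5,"roll": 0,"jaw": 1},{"dx": 0,"dy": 0,"dz": 0.5,"roll": 0,"jaw": 1},{"dx": 0,"dy": 0,"dz": 0,"roll": 0,"jaw": 1}]}}

```text
time_s: 25.57
ee_pos: [0.5742, 0.1216, 0.1177]
eef_rot: [3.14, -0.003, 0.97]
force: [2.0, 6.0, 8.4]
grip_width: 0.0004
grip_force: 4.3
```

Call:
{"name": "send_rows", "arguments": {"rows": [{"dx": 0,"dy": 0,"dz": 0.5,"roll": 0,"jaw": 1},{"dx": 0,"dy": 0,"dz": 0.5,"roll": 0,"jaw": 1},{"dx": 0,"dy": 0,"dz": 0,"roll": 0,"jaw": 1}]}}

```text
time_s: 25.82
ee_pos: [0.574, 0.1212, 0.1162]
eef_rot: [3.141, -0.001, 0.97]
force: [1.6, 2.9, 5.9]
grip_width: 0.0006
grip_force: 2.5
```

Call:
{"name": "send_rows", "arguments": {"rows": [{"dx": 0,"dy": 0,"dz": 0.5,"roll": 0,"jaw": 1},{"dx": 0,"dy": 0,"dz": 0.5,"roll": 0,"jaw": 1},{"dx": 0,"dy": 0,"dz": 0,"roll": 0,"jaw": 1},{"dx": 0,"dy": 0,"dz": 0,"roll": 0,"jaw": 1}]}}

```text
time_s: 26.15
ee_pos: [0.574, 0.1212, 0.1153]
eef_rot: [3.141, -0.001, 0.97]
force: [2.4, 3.4, 6.0]
grip_width: 0.0006
grip_force: 3.2
```

Call:
{"name": "send_rows", "arguments": {"rows": [{"dx": 0,"dy": 0,"dz": 0.5,"roll": 0,"jaw": 1},{"dx": 0,"dy": 0,"dz": 0,"roll": 0,"jaw": 1}]}}

```text
time_s: 26.32
ee_pos: [0.5741, 0.1213, 0.115]
eef_rot: [3.141, -0.002, 0.97]
force: [1.4, 4.3, 9.1]
grip_width: 0.0004
grip_force: 4.0
```

Call:
{"name": "send_rows", "arguments": {"rows": [{"dx": 0,"dy": 0,"dz": -10,"roll": 0,"jaw": 1},{"dx": 0,"dy": 0,"dz": -30,"roll": 0,"jaw": 1},{"dx": 0,"dy": 0,"dz": -40,"roll": 0,"jaw": 1},{"dx": -15,"dy": -30,"dz": -20,"roll": 0,"jaw": 1},{"dx": -20,"dy": -35,"dz": 0,"roll": 0,"jaw": 1},{"dx": -20,"dy": -35,"dz": 0,"roll": 0,"jaw": 1},{"dx": 0,"dy": -20,"dz": 0,"roll": 0,"jaw": 1},{"dx": 0,"dy": 0,"dz": 0,"roll": 0,"jaw": 1},{"dx": 0,"dy": 0,"dz": 0,"roll": 0,"jaw": 1}]}}

```text
time_s: 27.07
ee_pos: [0.4431, 0.1433, 0.2149]
eef_rot: [3.141, -0.0, 0.971]
force: [1.0, 0.3, -0.6]
grip_width: 0.0004
grip_force: 0.0
```

```bash
python3 -c "
from h import *
st();clips()
c=camera('scene');f=c['frame'][130:330,200:420,::-1];cv2.imwrite('pics/end.png',cv2.resize(f,None,fx=3,fy=3))"
```

```text
t 27.07 loc [-173.6   21.5  214.9] rpy [ 3.141 -0.     0.971] F [ 1.   0.3 -0.6] w 0.0
top FL outer (86, np.float64(112.8)) inner (68, np.float64(111.2)) lid (100, np.float64(106.2))
top NL outer (88, np.float64(115.7)) inner (73, np.float64(115.1)) lid (103, np.float64(109.2))
top NR outer (88, np.float64(112.2)) inner (73, np.float64(112.1)) lid (104, np.float64(108.0))
top FR outer (88, np.float64(109.4)) inner (72, np.float64(109.0)) lid (101, np.float64(105.5))
scene FL outer (95, np.float64(113.1)) inner (87, np.float64(112.6)) lid (129, np.float64(106.9))
scene NL outer (72, np.float64(116.4)) inner (67, np.float64(115.8)) lid (92, np.float64(109.9))
scene NR outer (82, np.float64(113.1)) inner (70, np.float64(113.0)) lid (92, np.float64(108.7))
scene FR outer (111, np.float64(109.6)) inner (90, np.float64(109.7)) lid (131, np.float64(105.7))
```

View pics/end.png

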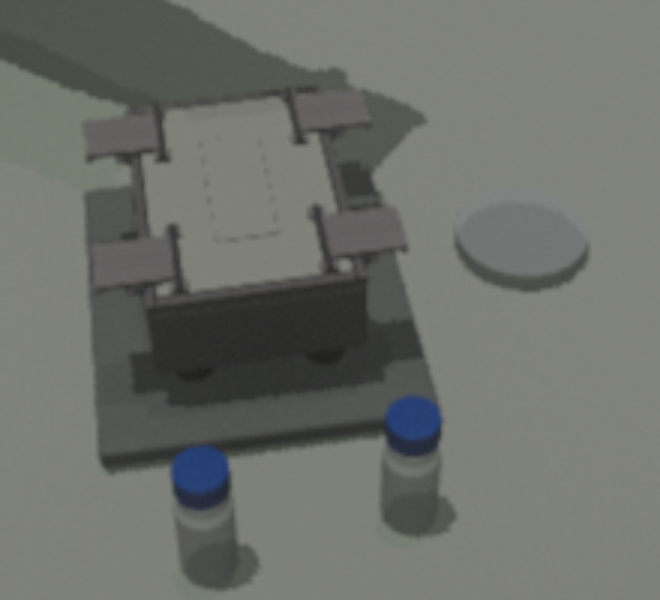

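All four clips lie flat, at (120,135), (330,110), (135,262) and (365,230). The tubes at (205,515) and (410,465) and the dish at (520,240) are untouched.

```bash
python3 -c "
from station import *
print(hand_in())"
```

```text
the job is handed in; nothing more can be done
None
```

I folded and pressed all four clips home in the order far left, near right, far right, near left, with sensed force never above about 14 N. The tubes and dish were left standing, and I handed the job in at about 27 s; no verdict came back.

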